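Swing the dock bar home behind its catch

TASK

Lock the tube rack's dock with the long loose bar: keeping the bar slanting well out towards you, slide its left end in behind the headed post until it butts against the end wall. Then pivot the bar about the post, pushing its right part until it clicks in past the roller catch; then press its middle back with a steady 10 N or so at the hand for a full second, and never load the dock with over 16 N, so that it lies flat against both rubber pads, and let go. Leave everything else on the bench where it is.

Things in the scene. Friction and masses are not known exactly. Their poses are not given: they have to be found in the camera images.
- bar_center (a point): centre of the loose long bar: dark grey anodised aluminium, 240 mm long (along its own y axis), 20 mm wide (x), 20 mm high, about 0.26 kg (varies), lying on the bench between robot and dock, roughly crosswise to the robot. Point at mid length, 10 mm above its underside. Its +y end is the left end as the robot sees it
- bar: the same long bar; origin at the centre of its underside, axes as above
- bar_left_end (a point): centre of the bar's left (+y) end face, 10 mm above its underside
- dock: aluminium rack dock on the bench. Origin on the bench; x away from the robot, y left, z up. The home bar lies parallel to y, centre at y=0 and x=0 to 15 mm: the stop rail (pads and catch as one, rigid) was clamped by hand 0 to 15 mm farther back than the offsets given here, differently each time and not measured: find it by feel. Nothing lies under the bar. Blue tube rack behind, x 72 to 157 mm, 53 high
- dock_wall (a point): the dock's end wall at the left: point on its inner face, dock x=0, y=121 mm, 12 mm up. The face spans dock x -40 to 52, 24 high. The home bar's left end is 1 mm from it
- dock_pads (a point): stop rail: point midway between its two black rubber pads' front faces at the rail's foremost setting, dock x=10, y=-17.5 mm, 9 mm up (does not follow the setting; the true faces are 0 to 15 mm farther in +x). Pads 24 mm wide, 18 high, centred at dock y=50 and -85 mm; rail 30 mm behind, 16 high. Pressed, both yield together 1 mm per 4 N, 5 mm at most, and spring back
- dock_post (a point): axis of the fixed upright steel post at the dock's left, 14 mm diameter, dock x=-18.5, y=95 mm, point 12 mm up. A flat 26 mm head, 24 to 30 mm up, overhangs the bar: its end cannot be lowered in, only slid in on the bench behind (+x of) the post. Home bar has 1.5 to 16.5 mm play to it. Behind the post is free room; in front a foot, x -42 to -26, y 83 to 133, 14 high
- catch (a joint): slide of the spring roller catch, m: 0 = out, about 0.003 as the bar's right end passes, then springs back to 0 in front of the bar's corner; 0.007 at most. Spring 2.5 N at 0, 0.5 N more per mm. Pushing the bar past it takes about 4 to 8 N at the bar's right part, bench friction included; about twice that at mid length. Of a push on the home bar, the bench friction takes 2 to 4 N, more if you also bear down
- dock_catch (a point): axis of the catch's upright steel roller (20 mm diameter, 3 to 18 mm up) at the rail's foremost setting, dock x=-18, y=-127 mm, 10 mm up; really 0 to 15 mm farther in +x. The bar's right end pushes it aside. Housing behind it: inner face dock y=-125.5 mm, 24 high, cap 28.5 high; the bar's right end jams on it if its left end is over 4 mm off the end wall
- short_bar_center (a point): bystander: a spare bar of the same section but only 120 mm long, left of the long bar; point at its centre
- vial: bystander: small jar, 32 mm diameter, 60 high, right of the bar; origin under its centre
- jar: bystander: glass jar, 80 mm diameter, 110 high; origin under its centre
- tip_box: bystander: pipette tip box 85 x 120 x 80 mm; origin under its centre
- green_box: bystander: slide box 100 x 130 x 58 mm; origin under its centre
- marker: bystander: marker pen lying, 140 mm long (y, from -50 to 90), 15 mm thick; origin on the underside
There are look-alikes about, which are no part of the job. Leave any red look-alike of the bar alone.

How it is judged:
On the way, in this order (a step that is already met when the one before it is completed fails the run):
1. the bar's left end is behind the post and butted to the end wall (left end's centre beyond dock y = 110 mm), the bar resting on the bench and still slanting more than 0.14 rad (8 degrees) (y of bar_left_end in the frame of dock above 0.11 m and x of bar_left_end in the frame of dock between -0.004 and 0.035 m and x of bar_center in the frame of dock below -0.005 m and height (world z) of bar_center below 0.0125 m and angle between the y axis of bar and the y axis of dock, either way round above 0.14 rad), for 0.1 s.
2. the bar, past the catch and in line with the dock within 0.02 rad, is pressed on the pads with 1 to 11 N in all, steadily for 0.5 s (angle between the y axis of bar and the y axis of dock, either way round below 0.02 rad and x of bar_center in the frame of dock between -0.003 and 0.021 m and y of bar_center in the frame of dock between -0.004 and 0.004 m and value of joint catch below 0.0015 m and contact force between bar and dock between 1 and 11 N), for 0.5 s.
At the end, for the whole second after the job is handed in: the bar lies flat on the bench, at rest and released, in line with the dock within 0.02 rad, its centre between -3 and 21 mm in dock x and within 4 mm of dock y = 0, the catch sprung out in front of it (joint below 1.5 mm) (angle between the y axis of bar and the y axis of dock, either way round below 0.02 rad and x of bar_center in the frame of dock between -0.003 and 0.021 m and y of bar_center in the frame of dock between -0.004 and 0.004 m and height (world z) of bar_center below 0.0125 m and value of joint catch below 0.0015 m and linear speed of bar below 0.01 m/s); the robot touches nothing.
It fails at once if the bar presses on the dock (post, wall, pads and catch together) with more than 16 N (contact force between bar and dock above 16 N).
It fails at once if any bystander on the bench is moved more than 20 mm (distance of any of short_bar_center, vial, jar, tip_box, green_box, marker from where it was at the start of the episode above 0.02 m).
It also fails if it takes over 72 s, if anything falls off the work surface, if the arm or the gripper's body presses on something with over 40 N, if the wrist force passes 120 N, or if a joint passes its speed limit or range.

ROBOT

A 6-joint arm with a two-finger parallel gripper is mounted at the origin on the work surface. World frame = base frame: x ahead of the robot, y to its left, z up, the work surface at z = 0. Lengths are in m, angles in rad, forces in N, time in s.
With the tool pointing down it reaches from about 0.325 to 0.925 m from the base axis. Payload 3.1 kg.
Tool frame: the origin (TCP) lies on the mounting face of the last link; the fingertips stand 173 mm ahead of it and the grasp point (between the pads) lies 155 mm ahead of it; z points along the fingers, y is the direction in which the jaws open and shut (so a half turn about z gives the same grasp; the last joint's range is limited). The gripper opens to 85 mm and grips with 20 to 120 N. Pads are 22 mm wide; open, the fingers measure 114 mm over their backs; the gripper's body (76 mm by 85 mm) begins 54 mm behind the grasp point. The pads swing forward as they close: fully open they stand 13 mm farther back than shut.
Start: joints at [1.185, 0.217, 1.613, -0, 1.311, -0.112], TCP at [0.169, 0.602, 0.405] pointing down, gripper open.
Joint ranges: [-2.75, 2.75], [-0.78, 2.1], [0.31, 2.55], [-1.13, 4.27], [0.13, 2.63], [-2.58, 2.58]. Speed limits (rad/s): [2.79, 2.79, 3.14, 3.14, 3.14, 3.14].

INTERFACE

Orientations are given as [roll, pitch, yaw] about the fixed x, y, z axes, in that order (R = Rz(yaw) Ry(pitch) Rx(roll)).
In Python, from cell import * gives the robot as it stands. The module is installed in compiled form; this text tells all that it offers.
- The arm moves only by the tool play_rows, never from a script. Its argument "targets" is one flat list of numbers, 7 for each row, row after row: the opening, from 0 (shut) to 1 (fully open), then the shift along the world's x, y, z in cm, then the turn, a rotation vector about the world's x, y, z in rad. In form: [fingers, dx, dy, dz, ax, ay, az, fingers, dx, dy, dz, ax, ay, az, ...]. A call has 1 to 8 rows; each row shifts and turns the commanded pose from where the row before left it; what a row does not reach is not made up. A row lasts 1/10 s, in which the tool goes at most 50 mm and 8.59 degrees, less where a joint would pass 70% of its speed; a pose out of reach is approached as far as the arm can. A call is refused whole if a number of a shift passes 5 or a number of a turn 0.15, either way. A call with a gripper value outside its range is refused whole. The fingers move at their own pace and stop on an object; "squeeze" is the grip in N (left out, the last holds). Time passes only in rows, so rows that do not move let the fingers close. It gives the time, the measured TCP pose, the force and the opening at its end, in the units of the state.
- get_state(): the state, without advancing time (a new reading comes with each control period).
- capture(name): name is "scene" or "side" or "wrist"; returns the picture (400x640x3 uint8, red, green, blue); there is no depth.
- camera_info(name): a dict with "fx", "fy", "cx", "cy" (pixels), "k1" (the pictures are not rectified: a ray, as slopes to the right and down, at radius r is drawn at 1 + k1 r^2 times it, then the intrinsics apply), "R" (3x3) and "t" (3): a world point X has camera coordinates R X + t. Camera axes: x right, y down, z forward; pixel columns grow to the right and rows downward; lengths in m; the calibration is good to about 2 mm. A picture is of the moment at which its call begins: read the wrist's pose just before it. camera_info takes no time and is no camera call; for the wrist camera it gives the pose at the moment of the call.
- finish_job(): hands the job in, once; it reports no verdict.
The state is a dict: "time": time; "joint_pos": joint angles; "joint_vel": joint speeds; "effort": joint torques, N m; "ee_pos": TCP position; "eef_rot": TCP orientation; "ft_force": force on the tool from outside, world axes, zero at the start; "ft_torque": the same for the moment, N m; "grip_width": finger opening in m.
Only numpy, scipy, OpenCV 4.12 (cv2) and the standard library are available. Lean on these libraries where they do the work, as an engineer would, in place of code of your own. Each camera call takes 0.05 s, during which the arm holds its last target. There are 200 camera calls.

## Working session

There is one attempt and no reset: what is moved stays moved. The work goes in short steps, Python scripts to look and compute and a tool call to move; the robot and the scene stay as the last step left them, time stands still between calls to the robot, and variables do not carry over. Pictures are saved under pics/ and viewed, about 8 in all and at most 12, crops included, and the job is handed in when it is done.

Besides the shell and the picture viewer there is one more tool, called by a JSON object that holds its "op" and its "data", one argument or row to a line. play_rows: Moves the arm, as the interface text tells. Its arguments: {"type":"object","properties":{"targets":{"type":"array"},"squeeze":{"type":"number"}},"required":["targets"]}

```bash
mkdir -p pics; cat > h.py <<'E'
from cell import *
import numpy as np, cv2
def ray(name,u,v,ci=None):
    c=ci or camera_info(name)
    d=np.array([(u-c["cx"])/c["fx"],(v-c["cy"])/c["fy"]])
    p=d.copy()
    for _ in range(20): p=d/(1+c["k1"]*(p@p))
    R=np.array(c["R"]);t=np.array(c["t"])
    return -R.T@t, R.T@np.array([p[0],p[1],1])
def onz(name,u,v,z,ci=None):
    o,d=ray(name,u,v,ci); return o+d*(z-o[2])/d[2]
def proj(name,X,ci=None):
    c=ci or camera_info(name)
    x=np.array(c["R"])@np.array(X)+np.array(c["t"]); p=x[:2]/x[2]; p=p*(1+c["k1"]*(p@p))
    return np.array([c["fx"]*p[0]+c["cx"],c["fy"]*p[1]+c["cy"]])
def snap(name,f,crop=None,s=1):
    im=capture(name); np.save("pics/"+f+".npy",im)
    if crop: x0,y0,x1,y1=crop; im=im[y0:y1,x0:x1]
    im=cv2.resize(im,None,fx=s,fy=s,interpolation=cv2.INTER_CUBIC)
    cv2.imwrite("pics/"+f+".png",im[:,:,::-1])
E
python3 - <<'E'
from h import *
np.set_printoptions(precision=4,suppress=True)
print(get_state())
for n in("scene","side","wrist"): print(n,camera_info(n))
snap("scene","s1",s=1.25); snap("side","d1",s=1.25)
E
```

```text
{'time': 0.0, 'joint_pos': array([ 1.1848,  0.2178,  1.6149,  0.    ,  1.3113, -0.1122]), 'joint_vel': array([-0.0013, -0.0016,  0.0015, -0.0019, -0.0003, -0.0018]), 'effort': array([  0.0008, -39.6848, -30.3851,  -0.0002,   0.0097,   0.    ]), 'ee_pos': array([0.1688, 0.6014, 0.4034]), 'eef_rot': array([-3.1392, -0.0003,  2.8678]), 'ft_force': array([-0.6963,  0.5787,  0.4406]), 'ft_torque': array([-0.017 ,  0.0064, -0.0004]), 'grip_width': 0.08560563260402308}
scene {'fx': 379.9187950493162, 'fy': 379.9187950493162, 'cx': 315.91097840944457, 'cy': 195.90946474311326, 'k1': -0.0021703040980182065, 'R': array([[-0.7314,  0.6819,  0.002 ],
       [ 0.4544,  0.4896, -0.7442],
       [-0.5085, -0.5434, -0.668 ]]), 't': array([ 0.3204, -0.1786,  1.5005])}
side {'fx': 363.08072144436693, 'fy': 363.08072144436693, 'cx': 322.98864924485594, 'cy': 199.79260755337404, 'k1': -0.0646578158440469, 'R': array([[ 0.9778, -0.2089,  0.0154],
       [-0.1118, -0.5825, -0.8051],
       [ 0.1772,  0.7855, -0.5929]]), 't': array([-0.4466,  0.0987,  0.8919])}
wrist {'fx': 337.7489652722593, 'fy': 337.7489652722593, 'cx': 315.03593127007383, 'cy': 201.7342719670473, 'k1': -0.07127225257704256, 'R': array([[ 0.2698,  0.9629, -0.003 ],
       [ 0.9133, -0.255 ,  0.3175],
       [ 0.305 , -0.0884, -0.9482]]), 't': array([-0.6241, -0.0426,  0.382 ])}
```

View pics/s1.png

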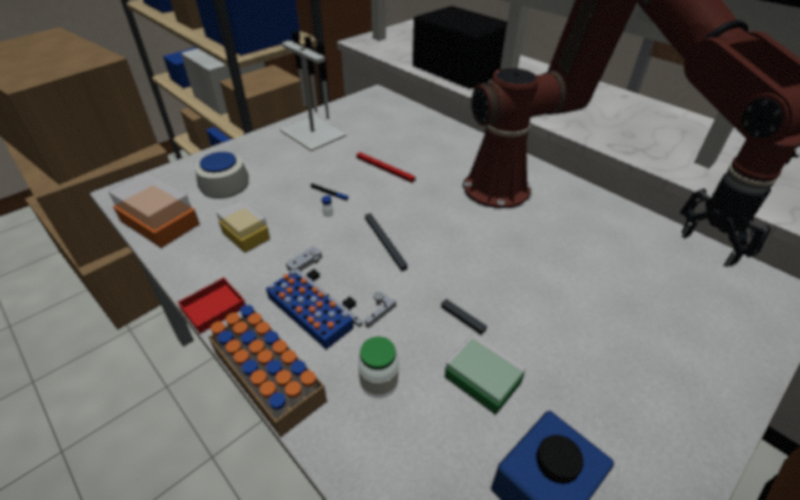

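View pics/d1.png

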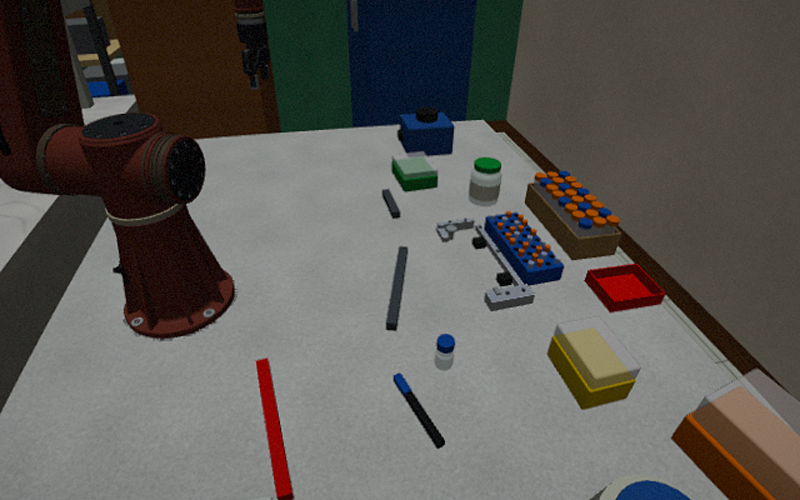

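Candidates for the bar: the long dark bar (scene view px 385,241; side 397,287); the short dark bar (scene 463,316; side 391,203); the red bar (scene 385,167; side 273,428); the marker (scene 329,191; side 419,410). I choose the long dark one. The dock has its post and wall at side (455,228) and its catch housing at (510,297). Next I check this in a close crop.

```bash
python3 - <<'E'
from h import *
im=np.load("pics/d1.npy")[150:270,300:460]
cv2.imwrite("pics/d1c.png",cv2.resize(im,None,fx=5,fy=5,interpolation=cv2.INTER_CUBIC)[:,:,::-1])
im=np.load("pics/s1.npy")[160:280,205:365]
cv2.imwrite("pics/s1c.png",cv2.resize(im,None,fx=5,fy=5,interpolation=cv2.INTER_CUBIC)[:,:,::-1])
E
```

```text
(no output)
```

View pics/d1c.png

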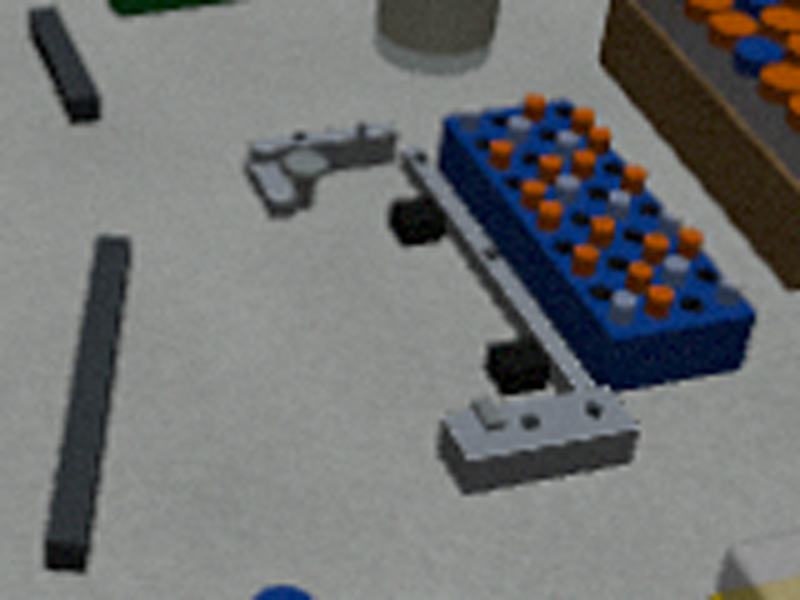

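View pics/s1c.png

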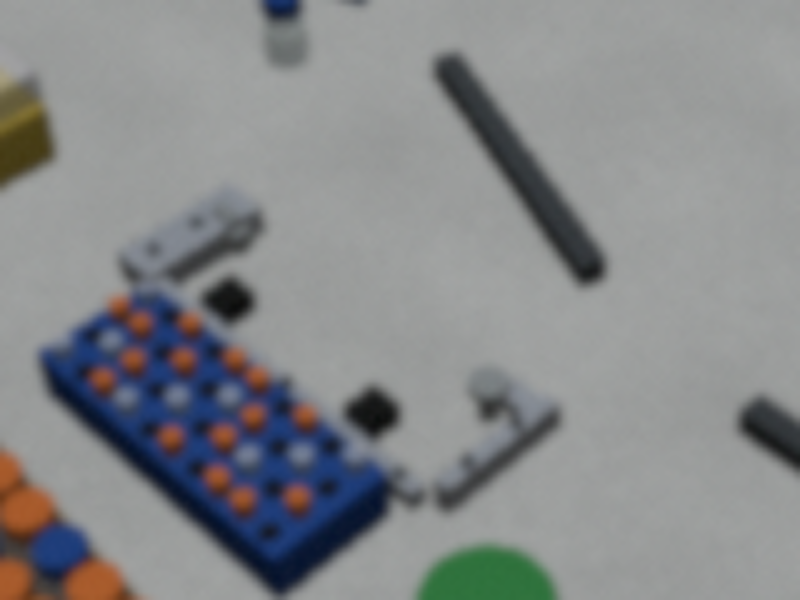

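```bash
python3 - <<'E'
from h import *
np.set_printoptions(precision=4,suppress=True)
S=lambda u,v,z: onz("side",300+u/5,150+v/5,z)
C=lambda u,v,z: onz("scene",205+u/5,160+v/5,z)
for n,f,u,v,z in [("barL a",S,97,238,.02),("barL b",S,130,238,.02),("barR a",S,48,543,.02),("barR b",S,88,543,.02),
 ("barL scene",C,597,262,.02),("barR scene",C,450,62,.02),
 ("head S",S,307,163,.03),("head C",C,491,385,.03),
 ("padL S",S,418,207,.018),("padR S",S,518,352,.018),("padL C",C,372,405,.018),("padR C",C,229,293,.018),
 ("rack fl",S,445,120,.053),("rack fr",S,612,340,.053),("rack br",S,752,310,.053),
 ("rackC bl",C,280,565,.053),("rackC fl",C,388,485,.053),("rackC br",C,42,355,.053),
 ("wall front top S",S,250,150,.024),("wall back top S",S,393,133,.024),
 ("hous front-left top",S,440,428,.0285),("hous front-right",S,464,465,.0285),("hous backright",S,637,430,.0285),("hous bl",S,600,392,.0285)]:
    print(n,f(u,v,z)[:2])
E
```

```text
barL a [0.4599 0.0641]
barL b [0.4779 0.0606]
barR a [ 0.3907 -0.1621]
barR b [ 0.4085 -0.1656]
barL scene [0.4663 0.0699]
barR scene [ 0.4013 -0.1497]
head S [0.5923 0.1005]
head C [0.5912 0.1092]
padL S [0.6483 0.0617]
padR S [ 0.655 -0.073]
padL C [0.6464 0.0649]
padR C [ 0.6536 -0.0689]
rack fl [0.6731 0.0961]
rack fr [ 0.6833 -0.1122]
rack br [ 0.7646 -0.1037]
rackC bl [0.7693 0.1441]
rackC fl [0.6941 0.1413]
rackC br [ 0.7807 -0.0705]
wall front top S [0.566  0.1288]
wall back top S [0.6564 0.1309]
hous front-left top [ 0.589  -0.1316]
hous front-right [ 0.5911 -0.1586]
hous backright [ 0.6832 -0.152 ]
hous bl [ 0.6771 -0.1221]
```

{"op": "play_rows", "data": {
  "targets": [1,2.36,-4.29,0,0,0,-0.114,1,2.36,-4.29,0,0,0,-0.114,1,2.36,-4.29,0,0,0,-0.114,1,2.36,-4.29,0,0,0,-0.114,1,2.36,-4.29,0,0,0,-0.114,1,2.36,-4.29,0,0,0,-0.114,1,2.36,-4.29,0,0,0,-0.114]
}}

```text
time: 0.8
ee_pos: [0.3344, 0.2996, 0.4043]
eef_rot: [-3.141, 0.0, 2.066]
ft_force: [0.9, 0.5, -1.2]
grip_width: 0.0851
```

{"op": "play_rows", "data": {
  "targets": [1,2.36,-4.29,0,0,0,-0.114,1,2.36,-4.29,0,0,0,-0.114,1,2.36,-4.29,0,0,0,-0.114,1,2.36,-4.29,0,0,0,-0.114,1,2.36,-4.29,0,0,0,-0.114,1,2.36,-4.29,0,0,0,-0.114,1,2.36,-4.29,0,0,0,-0.114,1,0,0,0,0,0,0]
}}

```text
time: 1.6
ee_pos: [0.5012, -0.0034, 0.4047]
eef_rot: [3.14, 0.002, 1.264]
ft_force: [-0.4, 0.4, -0.1]
grip_width: 0.0853
```

```bash
python3 - <<'E'
from h import *
import json
ci=camera_info("wrist"); json.dump({k:(np.array(v).tolist()) for k,v in ci.items()},open("pics/w1.json","w"))
s=get_state(); print(s["time"],s["ee_pos"],s["eef_rot"])
snap("wrist","w1",s=1.25)
for n,X in [("barL",(.469,.0655,.02)),("barR",(.4,-.16,.02)),("head",(.592,.1035,.03)),("padL",(.648,.063,.018)),("padR",(.654,-.071,.018)),("hous",(.589,-.1316,.0285))]: print(n,proj("wrist",X,ci)*1.25)
E
```

```text
1.6 [ 0.50124215 -0.00343917  0.40466125] [3.13969352e+00 1.87496173e-03 1.26397057e+00]
barL [329.4948045  144.28218206]
barR [343.33371686 386.42333976]
head [464.13087572  46.55090607]
padL [542.06391503  79.31973469]
padR [578.66866899 230.8997444 ]
hous [525.17769508 314.85599076]
```

View pics/w1.png

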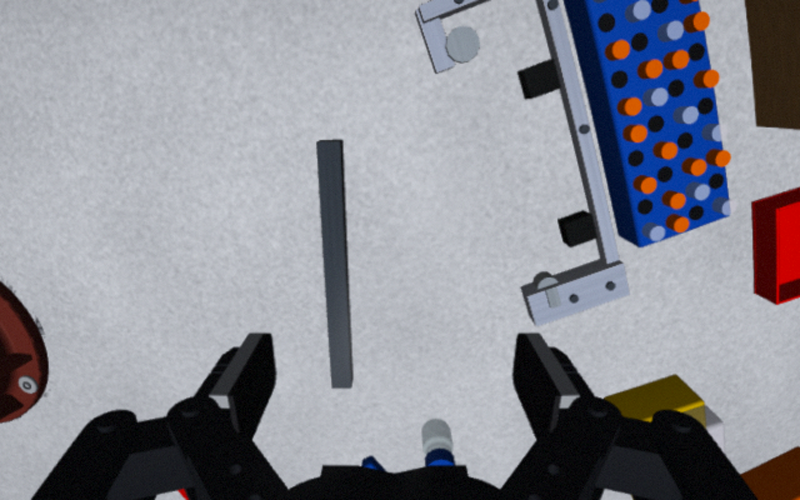

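The long bar shows as the dark strip from (330,141) to (341,387). The post head is at (462,45), the pads at (538,80) and (576,230), the catch roller at (545,280) and its housing at (575,292). I enlarge the dock once to get exact pixels.

```bash
python3 - <<'E'
import numpy as np,cv2
im=np.load("pics/w1.npy")
a=im[0:82,325:465]; b=im[165:265,410:510]; c=im[105:115]
A=cv2.resize(a,None,fx=5,fy=5,interpolation=cv2.INTER_CUBIC)[:,:,::-1]
cv2.imwrite("pics/w1a.png",A)
B=cv2.resize(b,None,fx=5,fy=5,interpolation=cv2.INTER_CUBIC)[:,:,::-1]
can=np.zeros((600,800,3),np.uint8)
A4=cv2.resize(a,None,fx=3.5,fy=3.5,interpolation=cv2.INTER_CUBIC)[:,:,::-1]; B3=cv2.resize(b,None,fx=3,fy=3,interpolation=cv2.INTER_CUBIC)[:,:,::-1]
can[:287,:490]=A4; can[300:600,:300]=B3
bar=im[105:135,245:285]; bar2=im[295:320,255:290]
can[300:540,310:630]=cv2.resize(bar,None,fx=8,fy=8,interpolation=cv2.INTER_CUBIC)[:,:,::-1]
can[0:200,500:780]=cv2.resize(bar2,None,fx=8,fy=8,interpolation=cv2.INTER_CUBIC)[:,:,::-1]
cv2.imwrite("pics/w1m.png",can)
E
```

```text
(no output)
```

View pics/w1m.png

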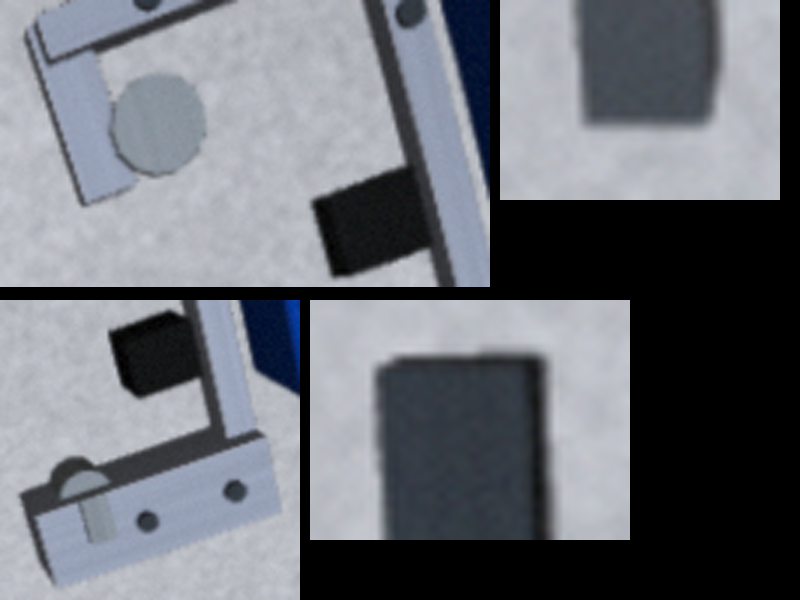

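```bash
cat > m.py <<'E'
from h import *
import json
np.set_printoptions(precision=4,suppress=True)
ci=json.load(open("pics/w1.json"))
W=lambda u,v,z: onz("wrist",u,v,z,ci)[:2]
A=lambda u,v,z: W(325+u/3.5,v/3.5,z)
B=lambda u,v,z: W(410+u/3,165+(v-300)/3,z)
l=(W(253.7,114,.02)+W(271.9,112.8,.02))/2; r=(W(265.6,310.3,.02)+W(281,310.3,.02))/2
print("bar",l,r,"len",np.linalg.norm(l-r),"c",(l+r)/2,"yaw",np.arctan2(-(l-r)[0],(l-r)[1]), "width",np.linalg.norm(W(253.7,114,.02)-W(271.9,112.8,.02)))
h=A(158,124,.03); print("head",h,"diam",np.linalg.norm(A(110,124,.03)-A(206,124,.03)))
p=[A(313,203,0),A(333,277,0),B(108,330,0),B(118,378,0)]; print("pads",*p)
pl=np.array([(p[0]+p[1])/2,(p[2]+p[3])/2]); d=pl[0]-pl[1]; print("padsep",np.linalg.norm(d),"yaw",np.arctan2(-d[0],d[1]))
w=A(50,62,.024),A(235,0,.024); d=w[1]-w[0]; print("wall",*w,np.arctan2(d[1],d[0]))
g=B(35,515,.0285),B(265,432,.0285); d=g[1]-g[0]; print("hous",*g,np.arctan2(d[1],d[0]))
q=A(372,0,0),A(450,287,0)
t=A(390,0,.016),A(455,287,.016);d=t[0]-t[1]; print("rail front",np.arctan2(-d[0],d[1]))
for y in (.04,.05,.06,.07):
  R=np.array([[np.cos(y),-np.sin(y)],[np.sin(y),np.cos(y)]]); o=h-R@[-.0185,.095]
  D=lambda x:R.T@(x-o)*1e3
  print(y,"o",o,"pads",*[D(x) for x in p],"wall",*[D(x) for x in w],"hous",*[D(x) for x in g],"bar",D(l),D(r))
E
python3 m.py
```

```text
bar [0.4689 0.0677] [ 0.3977 -0.1611] len 0.23962812057583752 c [ 0.4333 -0.0467] yaw -0.30151555771198085 width 0.018803787009919696
head [0.5914 0.1054] diam 0.025909297231039585
pads [0.6357 0.0735] [0.6368 0.051 ] [ 0.6432 -0.0607] [ 0.6435 -0.0811]
padsep 0.133354280574545 yaw 0.05312436346160863
wall [0.5687 0.1296] [0.6206 0.1301] 0.008993656060265955
hous [ 0.5945 -0.1132] [ 0.6846 -0.1069] 0.06963102028360603
rail front 0.024963547935336453
0.04 o [0.6137 0.0112] pads [24.5448 61.3618] [24.7008 38.9091] [ 26.6516 -73.0484] [ 26.0943 -93.3663] wall [-40.1801 120.1536] [ 11.7231 118.5438] hous [ -24.0912 -123.5241] [  66.1399 -120.8496] bar [-142.3703   62.2392] [-222.6254 -163.55  ]
0.05 o [0.6146 0.0114] pads [24.2063 60.9331] [24.1377 38.4799] [ 24.9689 -73.4915] [ 24.2084 -93.8028] wall [-39.9275 120.3692] [ 11.957  118.2404] hous [ -26.2762 -123.4572] [  63.9772 -121.6852] bar [-142.6917   63.4795] [-225.2007 -161.4958]
0.06 o [0.6155 0.0116] pads [23.8635 60.5077] [23.5704 38.0564] [ 23.2818 -73.9177] [ 22.3183 -94.2204] wall [-39.6727 120.5822] [ 12.1879 117.9347] hous [ -28.4603 -123.3685] [  61.8062 -122.4992] bar [-143.0007   64.723 ] [-227.7553 -159.416 ]
0.07 o [0.6165 0.0119] pads [23.5165 60.0858] [22.9989 37.6385] [ 21.5906 -74.3271] [ 20.4241 -94.6191] wall [-39.4158 120.7926] [ 12.4157 117.6266] hous [ -30.6434 -123.258 ] [  59.6273 -123.2913] bar [-143.2972   65.9695] [-230.2889 -157.3108]
```

```bash
python3 - <<'E'
from h import *
print("vial base side",onz("side",445/1.25,367/1.25,0),"cap top",onz("side",446/1.25,340/1.25,.06), "scene cap",onz("scene",327/1.25,200/1.25,.06))
E
```

```text
vial base side [ 0.47218552 -0.26364759  0.        ] cap top [ 0.47143683 -0.25672688  0.06      ] scene cap [ 0.47406625 -0.2451194   0.06      ]
```

{"op": "play_rows", "data": {
  "targets": [1,-1.7,-1.1,-3.9,0,0,0.003,1,-1.7,-1.1,-3.9,0,0,0.003,1,-1.7,-1.1,-3.9,0,0,0,1,-1.7,-1.1,-3.9,0,0,0,1,0,0,-3,0,0,0,1,0,0,-2.5,0,0,0,1,0,0,-1.6,0,0,0,1,0,0,0,0,0,0]
}}

```text
time: 2.45
ee_pos: [0.429, -0.0412, 0.1752]
eef_rot: [-3.134, -0.0, 1.28]
ft_force: [-1.1, 0.5, 0.6]
grip_width: 0.0856
```

{"op": "play_rows", "data": {
  "targets": [0,0,0,0,0,0,0,0,0,0,0,0,0,0,0,0,0,0,0,0,0,0,0,0,0,0,0,0,0,0,0,0,0,0,0],
  "squeeze": 30
}}

```text
time: 2.95
ee_pos: [0.4321, -0.043, 0.1787]
eef_rot: [3.139, -0.0, 1.278]
ft_force: [0.6, 0.3, 4.5]
grip_width: 0.0192
```

{"op": "play_rows", "data": {
  "targets": [0,0,0,0.5,0,0,0,0,2.9,-0.58,0,0,0,0.02,0,2.9,-0.58,0,0,0,0.02,0,2.9,-0.58,0,0,0,0.02,0,2.9,-0.58,0,0,0,0.02,0,2.9,-0.58,0,0,0,0.02,0,0,0,0,0,0,0]
}}

```text
time: 3.65
ee_pos: [0.5799, -0.073, 0.1837]
eef_rot: [3.136, 0.0, 1.378]
ft_force: [0.5, 0.1, -2.6]
grip_width: 0.0191
```

```bash
python3 - <<'E'
from h import *
import json
ci=camera_info("wrist"); json.dump({k:(np.array(v).tolist()) for k,v in ci.items()},open("pics/w2.json","w"))
snap("wrist","w2",s=1.25)
L=[]
for i in range(6):
    s=get_state(); L.append(np.r_[s["ee_pos"],s["eef_rot"],s["ft_force"]]); 
    if i<3: capture("side")
print(np.round(L,4)); 
E
```

```text
[[ 5.7770e-01 -7.2400e-02  1.8290e-01  3.1404e+00  1.0000e-04  1.3775e+00
  -9.1790e-01  1.6440e-01 -2.2791e+00]
 [ 5.7620e-01 -7.1900e-02  1.8220e-01 -3.1397e+00 -1.0000e-04  1.3775e+00
  -7.3560e-01  3.6240e-01 -3.1413e+00]
 [ 5.7520e-01 -7.1600e-02  1.8180e-01 -3.1382e+00 -2.0000e-04  1.3776e+00
  -8.0510e-01  1.3048e+00 -2.8230e+00]
 [ 5.7480e-01 -7.1500e-02  1.8170e-01 -3.1379e+00 -2.0000e-04  1.3777e+00
  -7.6370e-01  4.2300e-02 -2.2883e+00]
 [ 5.7480e-01 -7.1500e-02  1.8170e-01 -3.1379e+00 -2.0000e-04  1.3777e+00
  -7.6370e-01  4.2300e-02 -2.2883e+00]
 [ 5.7480e-01 -7.1500e-02  1.8170e-01 -3.1379e+00 -2.0000e-04  1.3777e+00
  -7.6370e-01  4.2300e-02 -2.2883e+00]]
```

View pics/w2.png

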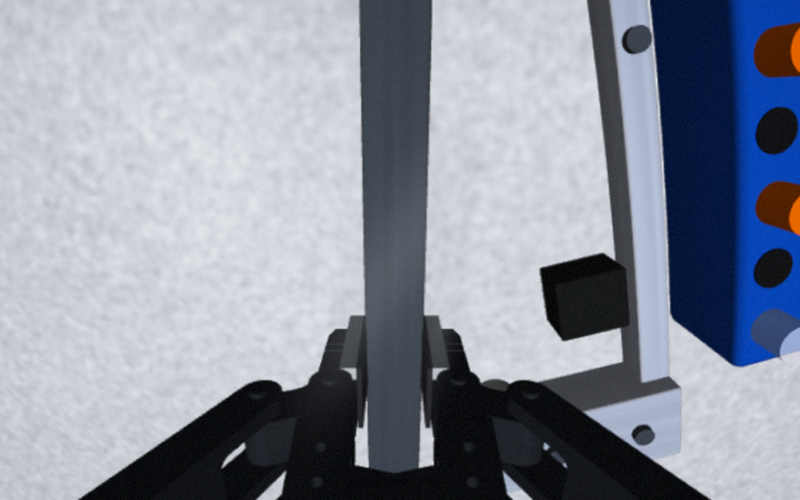

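```bash
python3 - <<'E'
from h import *
import json
ci=json.load(open("pics/w2.json"))
im=np.load("pics/w2.npy").astype(float).mean(2)
pts=[]
for v in range(5,240,10):
    g=np.diff(cv2.GaussianBlur(im[v-4:v+5].mean(0)[None],(0,0),1.5)[0])
    l=np.argmin(g[270:310])+270.5; r=np.argmax(g[320:360])+320.5
    pts.append((v,l,r))
pts=np.array(pts); print(pts[::6])
for z in (.022,.025):
  Lw=np.array([onz("wrist",p[1],p[0],z,ci)[:2] for p in pts]); Rw=np.array([onz("wrist",p[2],p[0],z,ci)[:2] for p in pts])
  C=(Lw+Rw)/2; k=np.polyfit(C[:,1],C[:,0],1); print(z,"width",np.linalg.norm(Lw-Rw,axis=1)[[0,10,-1]],"yaw",-np.arctan(k[0]),"x at y=-.0715",np.polyval(k,-.0715), "x at y .015",np.polyval(k,.015), C[0],C[-1])
E
```

```text
[[  5.  287.5 345.5]
 [ 65.  287.5 343.5]
 [125.  289.5 342.5]
 [185.  290.5 340.5]]
0.022 width [0.02047902 0.02046351 0.02052688] yaw -0.19648738009148653 x at y=-.0715 0.5818513340316772 x at y .015 0.5990696489950937 [0.60330445 0.03575816] [ 0.58609571 -0.05083911]
0.025 width [0.02001436 0.0199992  0.02006113] yaw -0.19648738009148922 x at y=-.0715 0.5818266764630051 x at y .015 0.5990449914264219 [0.60315079 0.0351218 ] [ 0.58633251 -0.04951061]
```

{"op": "play_rows", "data": {
  "targets": [0,0.1,0,-0.2,0,0,0,0,0,0,-0.2,0,0,0,0,0,0,0,0,0,0,0,0,0,0,0,0,0]
}}

```text
time: 4.25
ee_pos: [0.5769, -0.0717, 0.1788]
eef_rot: [-3.141, -0.0, 1.378]
ft_force: [-1.1, -0.2, 1.2]
grip_width: 0.0192
```

{"op": "play_rows", "data": {
  "targets": [0,0.19,0.98,0,0,0,0,0,0.19,0.98,0,0,0,0,0,0.19,0.98,0,0,0,0,0,0.19,0.98,0,0,0,0,0,0.19,0.98,0,0,0,0,0,0.19,0.98,0,0,0,0,0,0,0,0,0,0,0,0,0,0,0,0,0,0]
}}

```text
time: 5.05
ee_pos: [0.589, -0.0123, 0.1788]
eef_rot: [3.141, -0.001, 1.379]
ft_force: [0.1, 0.9, -0.3]
grip_width: 0.0193
```

```bash
python3 - <<'E'
from h import *
import json
ci=camera_info("wrist"); json.dump({k:(np.array(v).tolist()) for k,v in ci.items()},open("pics/w3.json","w"))
s=get_state(); print(s["ee_pos"],s["eef_rot"],s["ft_force"])
snap("wrist","w3",s=1.25)
E
```

```text
[ 0.58897683 -0.01231652  0.17882062] [ 3.14129173e+00 -6.35259824e-04  1.37852874e+00] [ 0.08213261  0.87363293 -0.34347644]
```

View pics/w3.png

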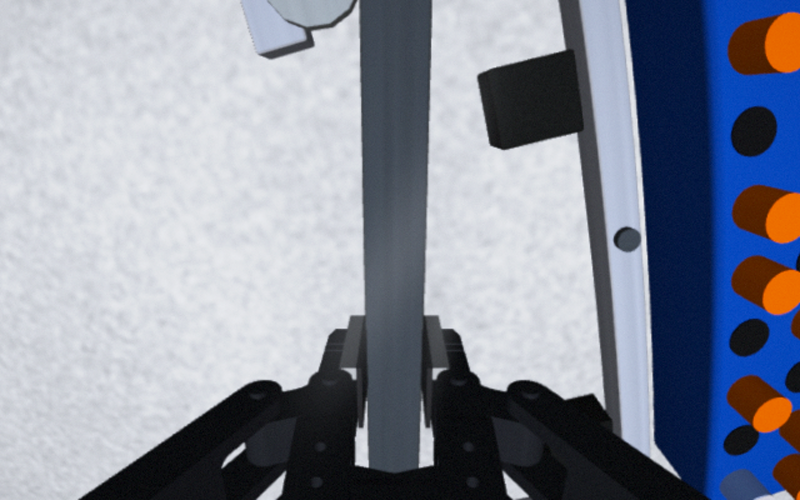

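```bash
python3 - <<'E'
from h import *
import json
from scipy.optimize import least_squares
np.set_printoptions(precision=4,suppress=True)
ci=json.load(open("pics/w3.json"))
W=lambda u,v,z: onz("wrist",u/1.25,v/1.25,z,ci)[:2]
# head rim: bottom arc points
P=np.array([W(270,3,.03),W(285,17,.03),W(300,25,.03),W(317,28,.03),W(335,24,.03),W(348,14,.03),W(356,2,.03)])
r=least_squares(lambda c:np.linalg.norm(P-c,axis=1)-.013,P.mean(0)+[0,.01]); h=r.x; print("head",h,r.fun)
l=[W(361,10,.02),W(363,280,.02)];q=[W(432,10,.02),W(427,280,.02)]
a=(l[0]+q[0])/2;b=(l[1]+q[1])/2; d=(a-b)/np.linalg.norm(a-b); n=np.array([d[1],-d[0]])
print("bar yaw",np.arctan2(-d[0],d[1]),"axis at y ee",b+d*(-.0123-b[1])/d[1],"perp dist mm",(a-h)@n*1e3)
p=[W(478,72,0),W(496,150,0)]; print("padL",p)
for y in(.05,.055,.06):
  R=np.array([[np.cos(y),-np.sin(y)],[np.sin(y),np.cos(y)]]); o=h-R@[-.0185,.095]; print(y,o,*[R.T@(x-o)*1e3 for x in p])
E
```

```text
head [0.5918 0.1058] [ 0.0002 -0.0002 -0.0002  0.0001  0.0002  0.0001 -0.0002]
bar yaw -0.19608189479876983 axis at y ee [ 0.59   -0.0123] perp dist mm 21.17978550618291
padL [array([0.6352, 0.0757]), array([0.6379, 0.0493])]
0.05 [0.6151 0.0118] [23.3082 62.8156] [24.6625 36.2687]
0.055 [0.6155 0.012 ] [23.1467 62.6069] [24.3683 36.0536]
0.06 [0.616  0.0121] [22.9843 62.3991] [24.073 35.84 ]
```

{"op": "play_rows", "data": {
  "targets": [0,0.14,0.69,0,0,0,0,0,0.14,0.69,0,0,0,0,0,0.14,0.69,0,0,0,0,0,0,0,0,0,0,0,0,0,0,0,0,0,0]
}}

```text
time: 5.6
ee_pos: [0.5931, 0.0083, 0.1788]
eef_rot: [3.141, -0.001, 1.378]
ft_force: [0.3, 1.4, 0.4]
grip_width: 0.0192
```

{"op": "play_rows", "data": {
  "targets": [0,0.04,0.2,0,0,0,0,0,0,0,0,0,0,0,0,0,0,0,0,0,0]
}}

```text
time: 5.9
ee_pos: [0.5934, 0.0095, 0.1788]
eef_rot: [3.141, 0.0, 1.378]
ft_force: [-0.4, -0.3, 0.8]
grip_width: 0.0193
```

{"op": "play_rows", "data": {
  "targets": [0,0.04,0.2,0,0,0,0,0,0,0,0,0,0,0,0,0,0,0,0,0,0]
}}

```text
time: 6.2
ee_pos: [0.5939, 0.0115, 0.1788]
eef_rot: [3.141, 0.0, 1.378]
ft_force: [-0.1, -1.6, 0.7]
grip_width: 0.019
```

{"op": "play_rows", "data": {
  "targets": [0,0.04,0.2,0,0,0,0,0,0,0,0,0,0,0,0,0,0,0,0,0,0]
}}

```text
time: 6.5
ee_pos: [0.5943, 0.0137, 0.1788]
eef_rot: [3.141, -0.0, 1.378]
ft_force: [0.4, -1.7, 1.3]
grip_width: 0.0191
```

{"op": "play_rows", "data": {
  "targets": [0,0.02,0.1,0,0,0,0,0,0,0,0,0,0,0,0,0,0,0,0,0,0]
}}

```text
time: 6.8
ee_pos: [0.5945, 0.0147, 0.1788]
eef_rot: [3.141, -0.0, 1.378]
ft_force: [-0.1, -1.5, 2.3]
grip_width: 0.0191
```

{"op": "play_rows", "data": {
  "targets": [0,0.02,0.1,0,0,0,0,0,0,0,0,0,0,0,0,0,0,0,0,0,0]
}}

```text
time: 7.1
ee_pos: [0.5946, 0.0157, 0.1788]
eef_rot: [3.141, -0.0, 1.378]
ft_force: [0.3, -3.5, 1.8]
grip_width: 0.0193
```

{"op": "play_rows", "data": {
  "targets": [0,0.02,0.1,0,0,0,0,0,0,0,0,0,0,0,0,0,0,0,0,0,0]
}}

```text
time: 7.4
ee_pos: [0.5948, 0.0161, 0.1788]
eef_rot: [-3.142, 0.001, 1.378]
ft_force: [-1.5, -4.3, 3.4]
grip_width: 0.0194
```

{"op": "play_rows", "data": {
  "targets": [0,0.13,-0.04,0,0,0,0.0175,0,0.13,-0.04,0,0,0,0.0175,0,0.13,-0.04,0,0,0,0.0175,0,0.13,-0.04,0,0,0,0.0175,0,0,0,0,0,0,0,0,0,0,0,0,0,0]
}}

```text
time: 8.0
ee_pos: [0.6005, 0.0151, 0.1788]
eef_rot: [3.14, 0.0, 1.448]
ft_force: [1.9, -3.6, -0.8]
grip_width: 0.0194
```

{"op": "play_rows", "data": {
  "targets": [0.45,0,0,0,0,0,0,0.45,0,0,0,0,0,0,0.45,0,0,0,0,0,0,0.45,0,0,1.5,0,0,0,0.45,0,0,4.5,0,0,0.06,0,-1.5,-3.4,0,0,0,0.06,0,-1.5,-3.4,0,0,0,0,0,-1.5,-3.4,0,0,0,0],
  "squeeze": 60
}}

```text
time: 8.8
ee_pos: [0.5549, -0.0876, 0.2406]
eef_rot: [3.139, 0.0, 1.569]
ft_force: [-0.3, -0.2, -0.8]
grip_width: 0.0002
```

{"op": "play_rows", "data": {
  "targets": [0,0,0,0,0,0,0,0,0,0,0,0,0,0,0,0,0,-3,0,0,0,0,0,0,-2.9,0,0,0,0,0,0,0,0,0,0,0,0,0,0,0,0,0]
}}

```text
time: 9.4
ee_pos: [0.5551, -0.0859, 0.1796]
eef_rot: [-3.14, -0.001, 1.569]
ft_force: [0.6, 0.2, 0.6]
grip_width: 0.0
```

```bash
python3 - <<'E'
from h import *
import json
ci=camera_info("wrist"); json.dump({k:(np.array(v).tolist()) for k,v in ci.items()},open("pics/w4.json","w"))
s=get_state(); print(s["ee_pos"],s["eef_rot"],s["ft_force"])
snap("wrist","w4",s=1.25)
E
```

```text
[ 0.55508122 -0.08594275  0.17959594] [-3.14028423e+00 -6.45209571e-04  1.56912139e+00] [0.630615   0.20390773 0.56103949]
```

View pics/w4.png

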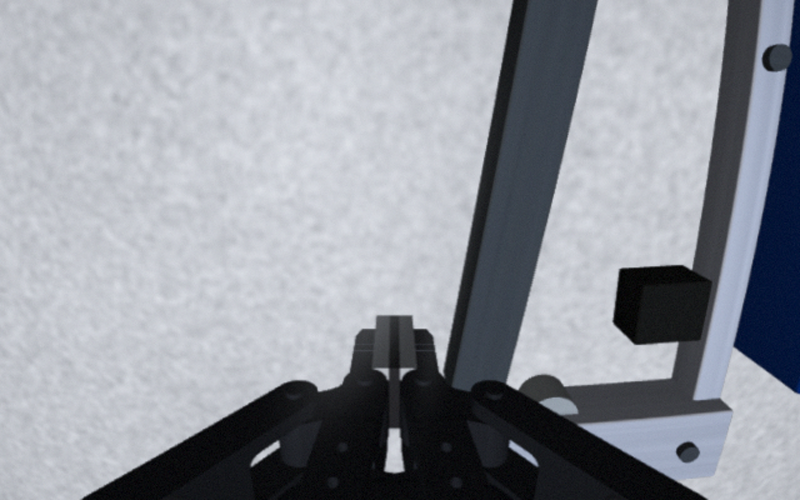

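The bar lies slanted in front of the roller (545,390), with the closed fingers just in front of its right part. I start pushing.

{"op": "play_rows", "data": {
  "targets": [0,0.4,0.03,0,0,0,0,0,0.4,0.03,0,0,0,0,0,0,0,0,0,0,0,0,0,0,0,0,0,0]
}}

```text
time: 9.85
ee_pos: [0.5635, -0.0864, 0.1804]
eef_rot: [3.14, 0.0, 1.568]
ft_force: [-0.0, -0.0, -0.3]
grip_width: -0.0
```

{"op": "play_rows", "data": {
  "targets": [0,0.3,0.03,0,0,0,0,0,0.3,0.03,0,0,0,0,0,0,0,0,0,0,0]
}}

```text
time: 10.15
ee_pos: [0.5693, -0.0858, 0.1797]
eef_rot: [3.141, 0.0, 1.568]
ft_force: [-0.7, 0.1, 0.1]
grip_width: -0.0002
```

{"op": "play_rows", "data": {
  "targets": [0,0.3,0.03,0,0,0,0,0,0.3,0.03,0,0,0,0,0,0,0,0,0,0,0]
}}

```text
time: 10.45
ee_pos: [0.5754, -0.0851, 0.1797]
eef_rot: [3.141, -0.0, 1.568]
ft_force: [-0.3, -0.3, -0.3]
grip_width: -0.0001
```

{"op": "play_rows", "data": {
  "targets": [0,0.2,0.02,0,0,0,0,0,0.2,0.02,0,0,0,0,0,0.2,0.02,0,0,0,0,0,0,0,0,0,0,0]
}}

```text
time: 10.85
ee_pos: [0.581, -0.0846, 0.1795]
eef_rot: [3.142, 0.0, 1.568]
ft_force: [-1.6, -1.2, -0.2]
grip_width: 0.0001
```

{"op": "play_rows", "data": {
  "targets": [0,0.2,0.02,0,0,0,0,0,0.2,0.02,0,0,0,0,0,0,0,0,0,0,0]
}}

```text
time: 11.15
ee_pos: [0.5859, -0.0841, 0.1801]
eef_rot: [3.139, -0.0, 1.568]
ft_force: [0.6, -0.3, -0.3]
grip_width: 0.0003
```

{"op": "play_rows", "data": {
  "targets": [0,0.2,0.02,0,0,0,0,0,0.2,0.02,0,0,0,0,0,0,0,0,0,0,0]
}}

```text
time: 11.45
ee_pos: [0.5895, -0.0837, 0.1799]
eef_rot: [3.14, 0.0, 1.568]
ft_force: [0.5, 0.3, -0.6]
grip_width: 0.0
```

{"op": "play_rows", "data": {
  "targets": [0,0.1,0.01,0,0,0,0,0,0.1,0.01,0,0,0,0,0,0,0,0,0,0,0]
}}

```text
time: 11.75
ee_pos: [0.5911, -0.0836, 0.1797]
eef_rot: [3.141, -0.0, 1.568]
ft_force: [0.7, -0.7, -0.8]
grip_width: -0.0001
```

{"op": "play_rows", "data": {
  "targets": [0,0.1,0.01,0,0,0,0,0,0.1,0.01,0,0,0,0,0,0,0,0,0,0,0]
}}

```text
time: 12.05
ee_pos: [0.5931, -0.0834, 0.1797]
eef_rot: [3.141, -0.0, 1.568]
ft_force: [-0.8, 0.4, 0.4]
grip_width: 0.0001
```

```bash
python3 - <<'E'
from h import *
import json
ci=camera_info("wrist"); json.dump({k:(np.array(v).tolist()) for k,v in ci.items()},open("pics/w5.json","w"))
s=get_state(); print(s["ee_pos"],s["eef_rot"],s["ft_force"])
snap("wrist","w5",s=1.25)
E
```

```text
[ 0.59313324 -0.08337286  0.17968103] [ 3.14128745e+00 -2.92982836e-05  1.56774900e+00] [-0.79397971  0.37893227  0.36964136]
```

View pics/w5.png

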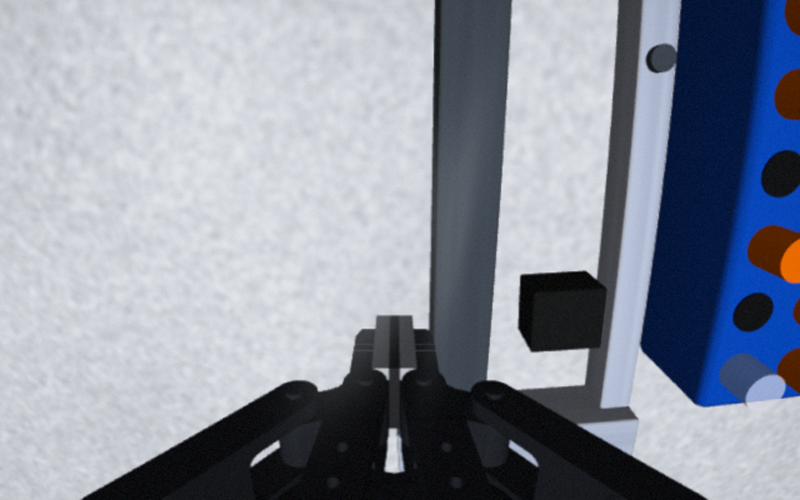

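```bash
cat > b.py <<'E'
from h import *
import json,sys
np.set_printoptions(precision=4,suppress=True)
def bar(f,ul,ur,v0,v1):
    ci=json.load(open(f"pics/{f}.json")); im=np.load(f"pics/{f}.npy").astype(float).mean(2)
    L=[];R_=[]
    for v in range(v0,v1,8):
        g=cv2.GaussianBlur(im[v-3:v+4].mean(0)[None],(0,0),1.2)[0]; d=np.diff(g)
        r=np.argmax(d[ur[0]:ur[1]])+ur[0]+.5
        R_.append(onz("wrist",r,v,.02,ci)[:2])
    R_=np.array(R_); k=np.polyfit(R_[:,1],R_[:,0],1)
    yaw=-np.arctan(k[0]); th=.055-yaw
    o=np.array([.6155,.012]); y=.055; M=np.array([[np.cos(y),-np.sin(y)],[np.sin(y),np.cos(y)]])
    D=[M.T@(p-o)*1e3 for p in R_]
    print(f,"back top edge yaw",yaw,"slant",th,"resid mm",np.abs(np.polyval(k,R_[:,1])-R_[:,0]).max()*1e3,"edge dock pts",D[0],D[-1])
    kk=np.polyfit([d[1] for d in D],[d[0] for d in D],1); print(" back edge x at dock y=50,0,-85,-120:",np.polyval(kk,[50,0,-85,-120]))
E
python3 - <<'E'
from b import *
bar("w5",None,(380,430),8,260)
ci=json.load(open("pics/w5.json"))
for p in ((519,276),(531,351)):
  for z in (0,.018):
    X=onz("wrist",p[0]/1.25,p[1]/1.25,z,ci)[:2]; y=.055; M=np.array([[np.cos(y),-np.sin(y)],[np.sin(y),np.cos(y)]]); print(p,z,M.T@(X-[.6155,.012])*1e3)
E
```

```text
w5 back top edge yaw 0.005828140520643823 slant 0.04917185947935618 resid mm 0.19167285619692276 edge dock pts [12.2244 13.9506] [  7.475  -82.2412]
 back edge x at dock y=50,0,-85,-120: [14.0441 11.5836  7.4007  5.6783]
(519, 276) 0 [ 22.6581 -74.7426]
(519, 276) 0.018 [ 17.3008 -67.217 ]
(531, 351) 0 [  29.1156 -108.5066]
(531, 351) 0.018 [ 22.9846 -96.9355]
```

{"op": "play_rows", "data": {
  "targets": [0,0.1,0.01,0,0,0,0,0,0.1,0.01,0,0,0,0]
}}

```text
time: 12.3
ee_pos: [0.595, -0.0832, 0.1797]
eef_rot: [-3.141, 0.0, 1.568]
ft_force: [-0.8, -0.7, -0.6]
grip_width: -0.0002
```

{"op": "play_rows", "data": {
  "targets": [0,0.1,0.01,0,0,0,0,0,0.1,0.01,0,0,0,0]
}}

```text
time: 12.5
ee_pos: [0.597, -0.083, 0.1797]
eef_rot: [-3.142, 0.0, 1.568]
ft_force: [-1.6, -1.1, -1.1]
grip_width: 0.0001
```

{"op": "play_rows", "data": {
  "targets": [0,0.1,0.01,0,0,0,0,0,0.1,0.01,0,0,0,0]
}}

```text
time: 12.7
ee_pos: [0.5991, -0.0828, 0.1797]
eef_rot: [3.142, 0.0, 1.568]
ft_force: [-0.8, -0.3, -0.5]
grip_width: -0.0
```

{"op": "play_rows", "data": {
  "targets": [0,0.1,0.01,0,0,0,0,0,0.1,0.01,0,0,0,0]
}}

```text
time: 12.9
ee_pos: [0.6011, -0.0825, 0.1797]
eef_rot: [3.141, -0.0, 1.568]
ft_force: [-0.4, -0.9, 0.4]
grip_width: -0.0002
```

{"op": "play_rows", "data": {
  "targets": [0,0.1,0.01,0,0,0,0,0,0.1,0.01,0,0,0,0]
}}

```text
time: 13.1
ee_pos: [0.6033, -0.0823, 0.1799]
eef_rot: [3.141, -0.0, 1.568]
ft_force: [0.7, 0.6, -0.4]
grip_width: -0.0001
```

```bash
python3 - <<'E'
from h import *
import json
ci=camera_info("wrist"); json.dump({k:(np.array(v).tolist()) for k,v in ci.items()},open("pics/w6.json","w"))
s=get_state(); print(s["ee_pos"],s["ft_force"])
snap("wrist","w6",s=1.25); snap("side","d6",s=1)
from b import bar
bar("w6",None,(380,430),8,260)
im=np.load("pics/d6.npy")[165:255,340:440]
a=cv2.resize(im,None,fx=4,fy=4,interpolation=cv2.INTER_CUBIC)[:,:,::-1]
w=cv2.resize(np.load("pics/w6.npy")[200:360,340:520],(400,356))[:,:,::-1]
can=np.zeros((360,800,3),np.uint8); can[:,:400]=a; can[:356,400:]=w; cv2.imwrite("pics/m6.png",can)
E
```

```text
[ 0.6032969  -0.08227295  0.17987215] [ 0.72853654  0.59022965 -0.38683264]
w6 back top edge yaw 0.0659779522758523 slant -0.010977952275852305 resid mm 4.338512889208501 edge dock pts [19.0058 14.6623] [ 22.1451 -82.0551]
 back edge x at dock y=50,0,-85,-120: [18.4311 18.9851 19.927  20.3148]
```

View pics/m6.png

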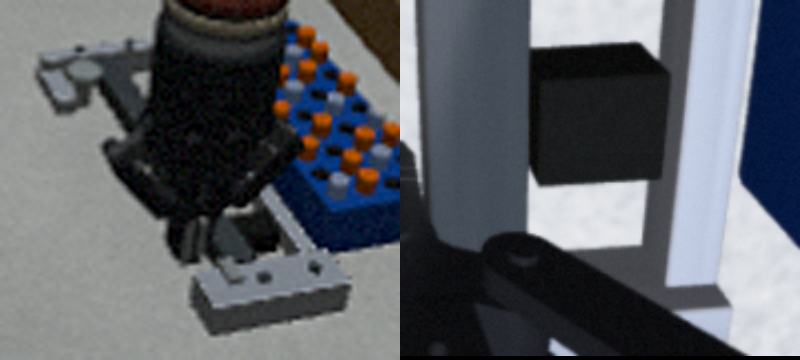

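```bash
python3 - <<'E'
from b import bar
bar("w6",None,(380,420),8,200); bar("w5",None,(380,430),8,200)
E
```

```text
w6 back top edge yaw 0.06551781984594615 slant -0.010517819845946151 resid mm 0.12071548598957538 edge dock pts [19.0058 14.6623] [ 19.712 -52.889]
 back edge x at dock y=50,0,-85,-120: [18.5136 19.0395 19.9336 20.3018]
w5 back top edge yaw 0.006004368609950036 slant 0.04899563139004996 resid mm 0.19881417177891603 edge dock pts [12.2244 13.9506] [  8.9952 -53.3664]
 back edge x at dock y=50,0,-85,-120: [14.0336 11.5819  7.414   5.6979]
```

{"op": "play_rows", "data": {
  "targets": [0,0.1,0.01,0,0,0,0,0,0.1,0.01,0,0,0,0]
}}

```text
time: 13.4
ee_pos: [0.6051, -0.0821, 0.1797]
eef_rot: [3.141, -0.0, 1.568]
ft_force: [0.2, -0.1, -1.3]
grip_width: 0.0001
```

{"op": "play_rows", "data": {
  "targets": [0,-0.7,0,0,0,0,0,0,-1.0,0,0,0,0,0,0,-0.15,2.8,0,0,0,0.02,0,-0.15,2.8,0,0,0,0.02,0,-0.15,2.8,0,0,0,0.02,0,0,0,0,0,0,0,0,0,0,0,0,0,0,0,0,0,0,0,0,0]
}}

```text
time: 14.2
ee_pos: [0.5832, 0.0011, 0.1798]
eef_rot: [-3.142, 0.0, 1.627]
ft_force: [0.4, 0.2, -0.4]
grip_width: -0.0002
```

```bash
python3 - <<'E'
from h import *
import json
ci=camera_info("wrist"); json.dump({k:(np.array(v).tolist()) for k,v in ci.items()},open("pics/w7.json","w"))
F=[]
for i in range(6):
    s=get_state(); F.append(s["ft_force"]); snap("wrist","w7")
print(s["ee_pos"],s["eef_rot"],np.mean(F,0),np.std(F,0))
s7=np.load("pics/w7.npy"); 
can=cv2.resize(s7,None,fx=1.25,fy=1.25)[:,:,::-1]; cv2.imwrite("pics/w7v.png",can)
E
```

```text
[0.58355963 0.00104869 0.1797295 ] [3.14151938e+00 9.23607012e-05 1.62663829e+00] [ 0.20077228  0.29681992 -0.30352799] [0.77774454 0.53404503 0.36635409]
```

View pics/w7v.png

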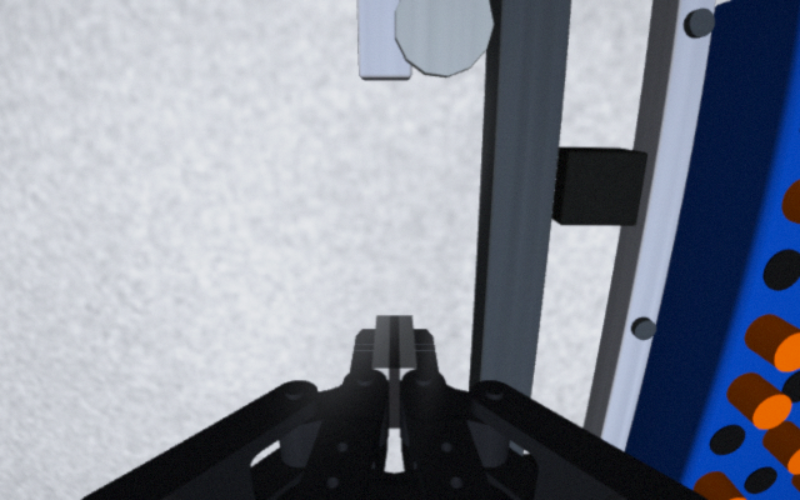

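```bash
python3 - <<'E'
from h import *
import json
np.set_printoptions(precision=4,suppress=True)
ci=json.load(open("pics/w7.json"))
y=.055; M=np.array([[np.cos(y),-np.sin(y)],[np.sin(y),np.cos(y)]])
def W(u,v,z): return onz("wrist",u/1.25,v/1.25,z,ci)[:2]
def ang(a,b): d=a-b; return np.arctan2(-d[0],d[1])
print("bar front edge(top)",ang(W(497,5,.02),W(482,380,.02)),"back",ang(W(569,5,.02),W(535,380,.02)))
print("rail top front",ang(W(674,5,.016),W(620,345,.016)),"rail top back", ang(W(713,5,.016),W(632,420,.016)))
print("pad front bottom",ang(W(559,150,0),W(553,220,0)))
P=np.array([W(443,75,.03),W(395,22,.03),W(493,22,.03)]); 
A=np.c_[2*P,np.ones(3)]; c=np.linalg.solve(A,(P**2).sum(1))[:2]; print("head",c)
for y in(.055,.065,.075):
  M=np.array([[np.cos(y),-np.sin(y)],[np.sin(y),np.cos(y)]]); o=c-M@[-.0185,.095]
  print(y,[M.T@(p-o)*1e3 for p in (W(497,5,.02),W(482,380,.02),W(569,5,.02),W(535,380,.02),W(559,150,0),W(553,220,0))])
E
```

```text
bar front edge(top) 0.08578679018823676 back 0.07935741481146723
rail top front 0.06827437812390275 rail top back 0.06193784636829237
pad front bottom 0.08465992749076104
head [0.5911 0.1061]
0.055 [array([ -2.7615, 101.875 ]), array([  1.0009, -20.2931]), array([ 17.7185, 102.4989]), array([ 20.7159, -20.5353]), array([26.7089, 60.4138]), array([27.4629, 35.0022])]
0.065 [array([ -2.6935, 101.7173]), array([ -0.153 , -20.4824]), array([ 17.7917, 102.1363]), array([ 19.5586, -20.9217]), array([26.3608, 59.9634]), array([26.8606, 34.5456])]
0.075 [array([ -2.6271, 101.5589]), array([ -1.3087, -20.66  ]), array([ 17.8613, 101.7731]), array([ 18.3975, -21.2965]), array([26.0082, 59.5166]), array([26.2538, 34.095 ])]
```

{"op": "play_rows", "data": {
  "targets": [0,0.4,0.03,0,0,0,0,0,0.4,0.03,0,0,0,0,0,0.2,0.01,0,0,0,0,0,0,0,0,0,0,0,0,0,0,0,0,0,0]
}}

```text
time: 15.0
ee_pos: [0.5936, 0.0026, 0.1796]
eef_rot: [-3.141, -0.0, 1.628]
ft_force: [-0.4, 0.6, 0.6]
grip_width: 0.0001
```

{"op": "play_rows", "data": {
  "targets": [0,0.2,0.01,0,0,0,0,0,0.2,0.01,0,0,0,0,0,0,0,0,0,0,0]
}}

```text
time: 15.3
ee_pos: [0.5978, 0.0028, 0.1798]
eef_rot: [3.141, 0.0, 1.628]
ft_force: [-0.1, -0.4, -0.3]
grip_width: -0.0
```

{"op": "play_rows", "data": {
  "targets": [0,0.1,0.01,0,0,0,0,0,0.1,0,0,0,0,0,0,0,0,0,0,0,0]
}}

```text
time: 15.6
ee_pos: [0.5996, 0.0028, 0.1797]
eef_rot: [3.141, 0.0, 1.628]
ft_force: [-1.0, -0.4, 0.1]
grip_width: -0.0001
```

{"op": "play_rows", "data": {
  "targets": [0,0.1,0.01,0,0,0,0,0,0.1,0,0,0,0,0,0,0,0,0,0,0,0]
}}

```text
time: 15.9
ee_pos: [0.6012, 0.003, 0.1795]
eef_rot: [-3.14, -0.0, 1.628]
ft_force: [-2.0, -0.5, 2.2]
grip_width: 0.0001
```

Contact is starting, so I go on in 1 mm steps.

{"op": "play_rows", "data": {
  "targets": [0,0.1,0.01,0,0,0,0,0,0,0,0,0,0,0,0,0,0,0,0,0,0]
}}

```text
time: 16.2
ee_pos: [0.6023, 0.003, 0.1795]
eef_rot: [-3.141, -0.0, 1.628]
ft_force: [-1.9, 0.1, 0.5]
grip_width: 0.0002
```

{"op": "play_rows", "data": {
  "targets": [0,0.1,0.01,0,0,0,0,0,0,0,0,0,0,0,0,0,0,0,0,0,0]
}}

```text
time: 16.5
ee_pos: [0.6033, 0.0032, 0.1795]
eef_rot: [-3.141, -0.0, 1.628]
ft_force: [-2.0, -0.5, 0.1]
grip_width: -0.0
```

{"op": "play_rows", "data": {
  "targets": [0,0.1,0.01,0,0,0,0,0,0,0,0,0,0,0,0,0,0,0,0,0,0]
}}

```text
time: 16.8
ee_pos: [0.6041, 0.0033, 0.1795]
eef_rot: [-3.14, -0.0, 1.628]
ft_force: [-5.1, -0.6, 2.0]
grip_width: 0.0005
```

{"op": "play_rows", "data": {
  "targets": [0,0.1,0.01,0,0,0,0,0,0,0,0,0,0,0,0,0,0,0,0,0,0]
}}

```text
time: 17.1
ee_pos: [0.6048, 0.0033, 0.1795]
eef_rot: [-3.139, -0.0, 1.628]
ft_force: [-6.4, -0.1, 2.7]
grip_width: -0.0003
```

{"op": "play_rows", "data": {
  "targets": [0,0.1,0.01,0,0,0,0,0,0,0,0,0,0,0,0,0,0,0,0,0,0]
}}

```text
time: 17.4
ee_pos: [0.6053, 0.0034, 0.1794]
eef_rot: [-3.137, -0.0, 1.628]
ft_force: [-7.2, 0.3, 5.4]
grip_width: 0.0002
```

```bash
python3 - <<'E'
from h import *
F=[];P=[]
for i in range(8):
    capture("wrist"); s=get_state(); F.append(s["ft_force"]); P.append(s["ee_pos"])
print(s["time"],P[-1],np.mean(F,0),np.std(F,0))
E
```

```text
17.8 [0.60532714 0.0033873  0.17942709] [-7.50577486 -0.90513859  4.39593592] [0.57823896 0.3397229  0.28042312]
```

{"op": "play_rows", "data": {
  "targets": [0,0.1,0.01,0,0,0,0,0,0,0,0,0,0,0,0,0,0,0,0,0,0]
}}

```text
time: 18.1
ee_pos: [0.6059, 0.0034, 0.1794]
eef_rot: [-3.135, -0.0, 1.628]
ft_force: [-9.4, -1.4, 6.4]
grip_width: -0.0
```

```bash
python3 - <<'E'
from h import *
F=[];P=[]
for i in range(8):
    capture("wrist"); s=get_state(); F.append(s["ft_force"]); P.append(s["ee_pos"])
print(s["time"],P[-1],np.mean(F,0),np.std(F,0))
E
```

```text
18.5 [0.60587021 0.00344474 0.17941372] [-9.75003178 -1.49153554  6.48684595] [0.50480959 0.24672695 0.53548438]
```

{"op": "play_rows", "data": {
  "targets": [0,0,0,0,0,0,0,0,0,0,0,0,0,0,0,0,0,0,0,0,0,0,0,0,0,0,0,0,0,0,0,0,0,0,0,0,0,0,0,0,0,0]
}}

```text
time: 19.1
ee_pos: [0.6059, 0.0034, 0.1794]
eef_rot: [-3.135, -0.0, 1.628]
ft_force: [-11.5, -1.1, 6.1]
grip_width: -0.0001
```

```bash
python3 - <<'E'
from h import *
import json
ci=camera_info("wrist"); json.dump({k:(np.array(v).tolist()) for k,v in ci.items()},open("pics/w8.json","w"))
snap("wrist","w8"); im=np.load("pics/w8.npy").astype(float).mean(2)
from b import bar
for a,b in((8,100),(180,280),(8,280)): bar("w8",None,(370,430),a,b)
for v in (20,60,100,200,240,280):
    r=im[v-2:v+3].mean(0); print(v,np.round(r[300:470:4]).astype(int).tolist())
E
```

```text
w8 back top edge yaw 0.05822765717144815 slant -0.003227657171448149 resid mm 0.12265434749503257 edge dock pts [ 22.6302 102.0376] [22.5867 72.1024]
 back edge x at dock y=50,0,-85,-120: [22.7035 22.8651 23.1399 23.253 ]
w8 back top edge yaw 0.09930666874917876 slant -0.04430666874917876 resid mm 3.279585062807122 edge dock pts [18.3582 39.8555] [22.905  -3.7793]
 back edge x at dock y=50,0,-85,-120: [21.1646 23.3981 27.1951 28.7586]
w8 back top edge yaw 0.056623854951095474 slant -0.0016238549510954742 resid mm 6.269376178850705 edge dock pts [ 22.6302 102.0376] [23.1844 -1.7671]
 back edge x at dock y=50,0,-85,-120: [22.633  22.7269 22.8866 22.9523]
20 [192, 190, 189, 187, 189, 192, 191, 177, 225, 230, 229, 228, 210, 29, 77, 80, 80, 81, 80, 77, 78, 78, 77, 78, 78, 80, 80, 77, 224, 223, 225, 226, 225, 229, 228, 228, 225, 221, 227, 226, 223, 224, 224]
60 [163, 148, 163, 204, 222, 224, 230, 227, 226, 230, 233, 233, 91, 46, 81, 83, 85, 84, 80, 82, 86, 86, 84, 83, 84, 83, 81, 233, 233, 229, 227, 226, 229, 230, 229, 230, 232, 231, 227, 228, 228, 232, 76]
100 [230, 228, 230, 233, 230, 232, 231, 227, 227, 228, 233, 234, 53, 78, 88, 91, 92, 92, 90, 93, 95, 90, 86, 85, 85, 83, 123, 226, 233, 235, 236, 235, 231, 231, 230, 232, 233, 232, 233, 232, 231, 74, 76]
200 [230, 224, 223, 229, 229, 229, 229, 230, 231, 230, 228, 179, 82, 106, 108, 108, 103, 99, 95, 90, 84, 83, 85, 83, 85, 233, 235, 234, 235, 236, 237, 236, 235, 234, 234, 232, 236, 237, 74, 77, 78, 145, 211]
240 [229, 230, 231, 230, 227, 229, 232, 231, 232, 233, 231, 76, 95, 104, 103, 100, 92, 87, 88, 84, 82, 84, 83, 81, 236, 231, 227, 233, 232, 231, 231, 233, 235, 233, 233, 229, 201, 74, 78, 81, 209, 214, 211]
280 [84, 84, 81, 39, 32, 72, 73, 71, 51, 36, 43, 47, 73, 93, 89, 84, 83, 84, 84, 83, 83, 82, 82, 233, 230, 229, 230, 235, 230, 229, 229, 225, 232, 234, 236, 79, 76, 80, 167, 217, 213, 208, 209]
```

{"op": "play_rows", "data": {
  "targets": [0,-0.1,-0.01,0,0,0,0,0,-0.1,0,0,0,0,0,0,-0.1,-0.01,0,0,0,0,0,-0.2,0,0,0,0,0,0,-0.5,0,0,0,0,0,0,-1,0,0,0,0,0,0,-2,0,1,0,0,0,0,-2,0,3,0,0,0]
}}

```text
time: 19.95
ee_pos: [0.5448, 0.0035, 0.2172]
eef_rot: [-3.135, -0.001, 1.628]
ft_force: [0.4, -0.2, 0.2]
grip_width: -0.0002
```

{"op": "play_rows", "data": {
  "targets": [0,-1,-2,4,0,0,0,0,0,-2,4,0,0,0,0,2,-2,4,0,0,0,0,2,-2,2,0,0,0,0,2,-2,0,0,0,0,0,0,0,0,0,0,0,0,0,0,0,0,0,0,0,0,0,0,0,0,0]
}}

```text
time: 20.75
ee_pos: [0.5965, -0.096, 0.3586]
eef_rot: [-3.14, -0.001, 1.628]
ft_force: [-0.9, -0.6, 0.7]
grip_width: -0.0001
```

```bash
python3 - <<'E'
from h import *
import json
ci=camera_info("wrist"); json.dump({k:(np.array(v).tolist()) for k,v in ci.items()},open("pics/w9.json","w"))
s=get_state(); print(s["time"],s["ee_pos"],s["ft_force"])
snap("wrist","w9",s=1.25)
print(proj("wrist",(.6155,.012,.02),ci)*1.25,proj("wrist",(.591,.1055,.03),ci)*1.25,proj("wrist",(.62,-.11,.02),ci)*1.25)
E
```

```text
20.75 [ 0.59647255 -0.09597883  0.35862787] [-0.93030502 -0.56461837  0.6794649 ]
[430.57559511  75.14438451] [403.78425404 -86.71447421] [423.27017935 244.91969685]
```

```bash
python3 - <<'E'
from h import *
import json
np.set_printoptions(precision=4,suppress=True)
ci=json.load(open("pics/w9.json")); im=np.load("pics/w9.npy").astype(float).mean(2)
y=.057; M=np.array([[np.cos(y),-np.sin(y)],[np.sin(y),np.cos(y)]]); o=np.array([.6152,.012])
D=lambda u,v,z: M.T@(onz("wrist",u,v,z,ci)[:2]-o)*1e3
Dp=lambda x,yy,z: proj("wrist",[*(o+M@[x/1e3,yy/1e3]),z],ci)
# sample image in dock coords at z=.02: rows = dock y, cols = dock x
def show(ys,xs,z):
    print("x",xs)
    for yy in ys:
        print(yy,[int(round(cv2.getRectSubPix(im.astype(np.float32),(1,1),tuple(map(float,Dp(x,yy,z))))[0,0])) for x in xs])
show([40,20,0,-20,-40,-60,-100,-110],list(range(-6,32,2)),.02)
show(list(range(-108,-142,-2)),list(range(-24,36,3)),.018)
E
```

```text
x [-6, -4, -2, 0, 2, 4, 6, 8, 10, 12, 14, 16, 18, 20, 22, 24, 26, 28, 30]
40 [205, 200, 202, 196, 63, 63, 65, 65, 63, 63, 67, 63, 61, 64, 59, 24, 23, 25, 25]
20 [199, 201, 196, 199, 50, 63, 70, 65, 67, 65, 66, 67, 65, 65, 86, 200, 203, 204, 202]
0 [203, 202, 202, 203, 64, 65, 69, 67, 68, 67, 70, 67, 71, 69, 86, 200, 205, 202, 201]
-20 [199, 202, 204, 197, 64, 70, 71, 72, 70, 72, 71, 74, 76, 74, 84, 193, 195, 201, 200]
-40 [206, 200, 196, 186, 85, 71, 76, 77, 75, 78, 79, 76, 79, 80, 97, 196, 197, 199, 204]
-60 [200, 203, 208, 199, 87, 78, 83, 80, 81, 82, 79, 83, 84, 87, 105, 198, 199, 197, 196]
-100 [202, 198, 196, 190, 97, 84, 86, 87, 86, 89, 90, 90, 91, 91, 105, 192, 198, 197, 204]
-110 [207, 206, 206, 192, 98, 85, 86, 88, 89, 89, 91, 91, 91, 91, 106, 186, 199, 197, 198]
x [-24, -21, -18, -15, -12, -9, -6, -3, 0, 3, 6, 9, 12, 15, 18, 21, 24, 27, 30, 33]
-108 [206, 200, 200, 203, 202, 205, 210, 207, 192, 76, 88, 88, 90, 90, 90, 92, 183, 200, 198, 208]
-110 [203, 202, 198, 199, 201, 202, 208, 207, 196, 77, 86, 87, 89, 91, 93, 93, 178, 198, 198, 205]
-112 [202, 198, 197, 202, 206, 198,
[... 787 characters left out ...]
158, 153, 144, 145, 143, 145, 143, 143, 142, 141, 140, 139, 137]
-130 [184, 183, 185, 185, 182, 165, 161, 165, 171, 181, 181, 182, 182, 180, 179, 181, 179, 182, 181, 184]
-132 [187, 183, 184, 183, 180, 164, 159, 165, 174, 182, 180, 181, 180, 181, 181, 180, 179, 180, 182, 181]
-134 [183, 182, 184, 181, 181, 165, 158, 165, 171, 181, 180, 181, 180, 180, 180, 181, 178, 179, 181, 181]
-136 [185, 185, 181, 182, 183, 165, 159, 165, 171, 180, 181, 180, 177, 181, 178, 179, 178, 179, 179, 181]
-138 [183, 181, 182, 182, 181, 164, 158, 164, 171, 179, 180, 180, 178, 179, 177, 178, 177, 179, 179, 177]
-140 [180, 180, 181, 180, 179, 163, 159, 164, 170, 180, 180, 177, 174, 175, 177, 178, 177, 179, 178, 178]
```

The rectified view shows the bar parallel to the dock: its edges lie at x≈1 and 23 mm all along, its right end is at y≈−120, and the roller stands out in front of its corner. The arm is well clear, so I hand the job in.

```bash
python3 -c "
from h import *
print(get_state()['time']); print(finish_job())"
```

```text
20.8
the job is handed in; nothing more can be done
None
```

The bar is locked in the dock and released, and I handed the job in at 20.8 s. No verdict came back.

**What I did:**
1. I gripped the long dark bar at mid length and slid it on the bench behind the post, slanting about 0.25 rad, until it butted the end wall. The force there was about 4 N.
2. I pivoted it in the grip to about 0.18 rad and let go. Then I pushed its right part past the catch with the closed fingers.
3. I pressed near mid length for more than 1 s at about 9.75 N on average, then backed off and lifted clear.

**Last checks (wrist picture, worked out numerically):**
- **Bar position:** it is in line with the dock within about 0.005 rad. Its centre is at dock x ≈ 12 mm and its right end at dock y ≈ −120 mm.
- **Catch:** the roller stands out in front of the bar's corner.
- **Rail setting:** about 13 mm farther back than the foremost setting.

**What did not show or disagreed:**
- **Catch click:** I saw no clear force peak as the bar passed. I took it as passed from the bar jumping about 2.5 mm ahead of the hand and from the roller's final place.
- **Press force:** one single reading while pressing was 11.5 N at the hand, with noise of about 0.5 to 0.8 N. Part of what the hand feels is bench friction, and I could not measure the contact force on the dock directly.
- **Downward load:** while pressing, the hand also read about 6.5 N upward, so it bore down on the bar somewhat.
- **Camera offset:** the camera and arm positions differed by about 2 mm in x, which I allowed for.
- **Final picture:** the viewer's limit of 12 was used up, so I checked the final state from pixel values only. I did not re-measure the bystanders, but the arm never went near them.

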